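# Open the dust cabinet to its mark and start the extraction

### The arm

A 7-joint arm with a two-finger parallel gripper is mounted at the origin on a cart in front of the work surface, level with it; the furniture and walls round the work are solid. World frame = base frame: x ahead of the robot, y to its left, z up, the work surface at z = 0. Lengths are in mm, angles in rad, forces in N, time in s.
With the tool pointing down it reaches from about 425 to 1025 mm from the base axis. Payload 3.6 kg.
Tool frame: the origin (TCP) lies midway between the tips of the shut fingers; the grasp point (between the pads) lies 19 mm behind it; z points along the fingers, y is the line along which they close (so a half turn about z gives the same grasp; the last joint's range is limited). The gripper opens to 85 mm and grips with 20 to 120 N. Pads are 22 mm wide; open, the fingers measure 114 mm over their backs; the gripper's body (76 mm by 85 mm) begins 54 mm behind the grasp point. The pads swing forward as they close: fully open they stand 13 mm farther back than shut.
Start: joints at [-1.312, 0.591, 0.048, 1.609, -0.033, 0.943, -0.034], TCP at [250.502, 680.351, 231.302] pointing down, gripper open.
Joint ranges: [-2.69, 2.69], [-0.47, 2.24], [-1.27, 1.36], [0.19, 2.51], [-1.53, 4.68], [0.08, 2.07], [-3.09, 3.09]. Speed limits (rad/s): [2.57, 2.57, 3.14, 3.14, 3.14, 3.14, 3.14].

### API

Orientations are given as a rotation vector (axis times angle).
In Python, from workcell import robot gives the robot as it stands.
- The arm moves only by the tool jog_arm, never from a script. Its argument "series" is a list of rows, each a list of 2 entries, a list of its own where there are three numbers: the shift along the tool's x, y, z as a fraction of full scale, then the turn about the tool's z as a fraction of full scale. A call has exactly 8 rows; each row shifts and turns the commanded pose from where the row before left it, along the tool's axes as they then stand; what a row does not reach is not made up. Full scale, the value 1, is 0.02 m for a shift and 6 degrees for a turn. A row lasts 1/10 s, in which the tool goes at most 50 mm and 8.59 degrees, less where a joint would pass 70% of its speed; a pose out of reach is approached as far as the arm can. A call with a number of a shift or a turn outside -1 to 1 is refused whole. A call with a gripper value outside its range is refused whole. "hand" is the opening, from 0 (shut) to 1 (fully open), set as the call begins (left out, the last holds). The fingers move at their own pace and stop on an object; the grip force is fixed at half the most. Time passes only in rows, so rows that do not move let the fingers close, or fill a call up. It gives the time, the measured TCP pose, the force, the opening and the grip force at its end, in the units of the state.
- robot.observe(): the state, without advancing time (a new reading comes with each control period).
- robot.grab_frame(name): name is "side" or "top" or "wrist"; returns (picture, depth): 400x640x3 uint8, red, green, blue; 400x640 float32, mm along the optical axis (not along the pixel's ray), 0 where there is no reading.
- robot.calibration(name): a dict with "camera_matrix" (3x3 intrinsics, pixels), "view" (4x4, takes a point from world to camera coordinates). Camera axes: x right, y down, z forward; pixel columns grow to the right and rows downward; lengths in mm; the calibration is good to about 2 mm. The wrist camera is an equidistant fisheye: a pixel r from the principal point sees the ray r / f radians off the axis. A picture is of the moment at which its call begins: read the wrist's pose just before it. calibration takes no time and is no camera call; for the wrist camera it gives the pose at the moment of the call.
- robot.close_job(): hands the job in; it is judged then, once.
The state is a dict: "time": time; "q": joint angles; "qvel": joint speeds; "joint_torque": joint torques, N m; "tool_pos": TCP position; "tool_rot": TCP orientation; "wrist_force": force on the tool from outside, world axes, zero at the start; "wrist_torque": the same for the moment, N m; "width": finger opening in mm; "finger_force": force on a finger pad.
Only numpy, scipy, OpenCV 4.12 (cv2) and the standard library are available. Lean on these libraries where they do the work, as an engineer would, in place of code of your own. Each camera call takes 0.05 s, during which the arm holds its last target. There are 200 camera calls.

### The job

Get the dust cabinet ready for work: with the fingertips beneath its black lip, push the sloping window up until the yellow pointer is level with the red mark on the right-hand side of the frame, then press the green button on the grey switch box all the way down to start the extraction. Do not pinch the lip, leave the red mark where it is set, leave the things on the table where they lie, and take the hand away at the end with the window still at the mark.

Things in the scene. Friction and masses are not known exactly. Their poses are not given: they have to be found in the camera images.
- cabinet: White and grey bench dust cabinet, fixed, 220 mm wide, 200 mm deep (tubes behind: 226), 241 mm high. Origin: centre of its underside; x to its back, y to its left, z up. Its front is upright at x -100 mm up to z 90 mm; from the edge at x -95, z 90 mm the glass front slopes up and back at 45 degrees. The lower half of the slope is the sliding window, the upper half is fixed glass.
- window (a joint): Travel of the sliding window straight up the slope, m: 0 shut, 0.10 fully up; starts between 0 and 0.015. The window (188 mm wide, 110 mm long) is counterweighted: it stays wherever it is left, and takes 3 to 6 N to push either way. Nothing stops it at the mark.
- lip_underside (a point): Centre of the underside of the window's black lip, the place to push. Axes: x up the slope (45 degrees), y to the cabinet's left, z out of the window. The lip is 150 mm wide (y) and 8 mm thick (the upper 3 mm a rubber strip, set back 8 mm from the front edge); it stands 34 mm square out of the bottom rail, this point 17 mm from the rail and 17 mm from the front edge. Beneath it all is free.
- pointer_tip (a point): Tip of the yellow pointer (4 mm thick up the slope) that moves with the window at the right-hand end of its lip. Axes as lip_underside.
- mark_tip (a point): Inner end of the red mark (a 4 mm thick red finger on a red clip, at the outside of the right-hand jamb), 2.5 mm beside the path of the pointer's tip. Axes as lip_underside. The pointer is level with it when the two have the same place along x (up the slope).
- mark (a joint): Setting of the red clip, m: the window's travel at which the pointer is level with the mark; between 0.05 and 0.085. The clip is clamped (30 N to shift) and must stay.
- switch_box: Grey switch box, fixed, 80 x 70 x 50 mm, on the table to the left of the cabinet; origin at the centre of its underside, z up. The green button stands in the middle of its top.
- start_button (a joint): Travel of the green push button, m: 0 up, 0.006 all the way down; it springs back. All the way down takes about 5 N.
- start_button_top (a point): Centre of the green button's top face, 28 mm across; it is pressed straight down.
- marker_black: Black and grey marker, 135 mm long, 18 mm thick, lying loose; leave alone. Origin at its underside.
- dropper_bottle: Brown dropper bottle, 37 mm across, 109 mm high, standing loose; leave alone. Origin at its underside.
- sanding_block: Brown sanding block 40 x 70 x 23 mm, lying loose; leave alone. Origin at its underside.
- brush: Brush with a red handle, 165 mm long, lying loose right of the cabinet; leave alone. Origin at its underside.
- sample_vial_blue: Small clear vial with a blue cap, 26 mm across, 65 mm high, standing loose; leave alone. Origin at its underside.
Not all that is in view belongs to the job. There is more than one size of the switch_box; the one meant has the size given above.

How it is judged:
By the outcome, as a careful person would: the job done as asked, in the order asked, and still so for the second after the job is handed in, with the robot touching nothing.
It also fails if it takes over 48 s, if anything falls off the work surface, if the arm or the gripper's body presses on something with over 40 N, if the wrist force passes 120 N, or if a joint passes its speed limit or range.

## Working session

There is one attempt and no reset: what is moved stays moved. The work goes in short steps, Python scripts to look and compute and a tool call to move; the robot and the scene stay as the last step left them, time stands still between calls to the robot, and variables do not carry over. Pictures are saved under pics/ and viewed, at most 12 in all, crops included, and the job is handed in when it is done.

Besides the shell and the picture viewer there is one more tool, called after "Emit:" as name(argument=value, ...), one argument or row to a line, values as JSON. jog_arm: Moves the arm, as the interface text tells. Its arguments: {"type":"object","properties":{"series":{"type":"array","items":{"type":"array"}},"hand":{"type":"number"}},"required":["series"]}

```bash
mkdir -p pics
cat > h.py <<'E'
import numpy as np, cv2
from workcell import robot
def cal(n):
    c=robot.calibration(n); return np.array(c["camera_matrix"]),np.array(c["view"])
def px2w(n,u,v,d):
    K,V=cal(n); p=np.array([(u-K[0,2])/K[0,0]*d,(v-K[1,2])/K[1,1]*d,d,1]); return (np.linalg.inv(V)@p)[:3]
def w2px(n,p):
    K,V=cal(n); c=V@np.r_[p,1]; return K[0,0]*c[0]/c[2]+K[0,2],K[1,1]*c[1]/c[2]+K[1,2]
E
python3 - <<'E'
from h import *
for n in("side","top"):
    im,d=robot.grab_frame(n); cv2.imwrite(f"pics/{n}0.png",im[...,::-1]); np.save(n+"0.npy",d); K,V=cal(n); print(n,K.round(1).tolist(),np.linalg.inv(V).round(3).tolist())
s=robot.observe();print(s["tool_pos"],s["tool_rot"],s["width"],s["time"])
E
```

```text
side [[503.5, 0.0, 317.4], [0.0, 503.5, 198.1], [0.0, 0.0, 1.0]] [[0.995, -0.043, 0.089, 429.246], [-0.099, -0.403, 0.91, -1340.213], [-0.004, -0.914, -0.406, 765.081], [0.0, 0.0, 0.0, 1.0]]
top [[422.8, 0.0, 318.7], [0.0, 422.8, 189.1], [0.0, 0.0, 1.0]] [[-0.027, -0.984, 0.178, 314.549], [-1.0, 0.027, -0.001, 172.281], [-0.004, -0.178, -0.984, 1532.624], [0.0, 0.0, 0.0, 1.0]]
[250.24056377 679.63088962 230.25193288] [-0.55118258 -3.09259718  0.00320873] 85.29736330320821 0.1
```

View pics/side0.png

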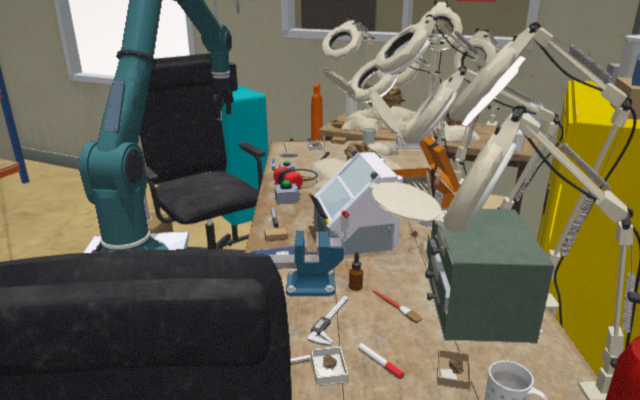

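View pics/top0.png

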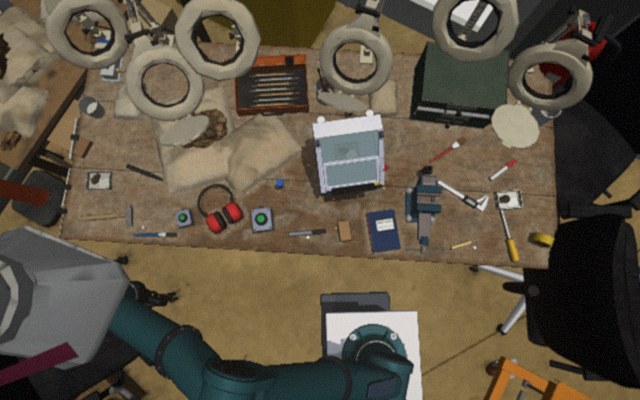

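Side view: cabinet at (355,205), with its window facing the robot, and boxes near (287,190). Top view: cabinet (350,155), yellow pointer about (378,185), red mark about (384,168). There are two switch boxes: A (262,219), larger, and B (183,216), smaller. I'll measure both and enlarge them.

Run:
```python
from h import *
im=cv2.imread("pics/top0.png"); d=np.load("top0.npy")
a=cv2.resize(im[185:245,165:285],None,fx=5,fy=5,interpolation=cv2.INTER_CUBIC)
b=cv2.resize(im[105:205,305:395],None,fx=6,fy=6,interpolation=cv2.INTER_CUBIC)
c=np.zeros((600,600+200,3),np.uint8)
a=cv2.resize(a,None,fx=.43,fy=.43)
c[:600,:540]=b; c[:a.shape[0],542:542+a.shape[1]]=a[:, :258]
cv2.imwrite("pics/crop1.png",c)
hsv=cv2.cvtColor(im,cv2.COLOR_BGR2HSV)
g=cv2.inRange(hsv,(45,90,50),(85,255,255))
n,l,st,ce=cv2.connectedComponentsWithStats(g)
for i in range(1,n):
    if st[i,4]>15:
        u,v=ce[i]; z=np.median(d[l==i]); print("green",ce[i].round(1),st[i],px2w("top",u,v,z).round(1))
# box sizes: points with height 40-60 around each
K,V=cal("top"); uu,vv=np.meshgrid(np.arange(640),np.arange(400))
P=np.stack([(uu-K[0,2])/K[0,0]*d,(vv-K[1,2])/K[1,1]*d,d,np.ones_like(d)],-1)@np.linalg.inv(V).T
np.save("P.npy",P)
for (u,v) in((262,219),(183,216)):
    w=P[v-18:v+18,u-18:u+18]; z=w[...,2]; m=(z>25)
    pts=w[m][:,:2].astype(np.float32); r=cv2.minAreaRect(pts); print(r,np.median(z[m]),np.percentile(z[m],95))
w=P[105:205,305:395]; m=(w[...,2]>25)&(w[...,2]<260)
nn,ll,ss,cc=cv2.connectedComponentsWithStats(m.astype(np.uint8)); print(ss[1:])
k=1+np.argmax(ss[1:,4]); print(cv2.minAreaRect(w[ll==k][:,:2].astype(np.float32)))
# slope plane
for (u,v) in((350,135),(350,145),(350,160),(350,170),(335,175),(365,172),(350,180),(350,185),(350,188),(350,190),(350,192),(350,194),(350,197),(378,185),(384,168)): print((u,v),P[v,u,:3].round(0))
```

```text
green [181.7 217.2] [179 215   6   6  30] [495.6 656.8  50. ]
green [260.3 218.3] [256 214   9   9  62] [481.9 376.8  70.5]
((400.70465087890625, 308.85260009765625), (308.60015869140625, 95.20875549316406), 40.60853958129883) 51.23444207183536 71.80659515484412
((449.1135559082031, 418.86041259765625), (549.2348022460938, 118.22802734375), 73.52574920654297) 35.936185625156554 53.82360949097796
[[   0    0    4    6   22]
 [   7    0   83   91 5277]]
((726.2943115234375, 23.987777709960938), (338.4138488769531, 320.4283142089844), 5.79193115234375)
(350, 135) [721.  67. 239.]
(350, 145) [697.  66. 209.]
(350, 160) [656.  65. 171.]
(350, 170) [627.  65. 149.]
(335, 175) [613. 115. 140.]
(365, 172) [621.  13. 138.]
(350, 180) [598.  64. 121.]
(350, 185) [583.  64. 111.]
(350, 188) [571.  65. 121.]
(350, 190) [562.  66. 129.]
(350, 192) [555.  66. 130.]
(350, 194) [570.  57.   2.]
(350, 197) [559.  57.   1.]
(378, 185) [588. -38.  73.]
(384, 168) [632. -51. 142.]
```

View pics/crop1.png

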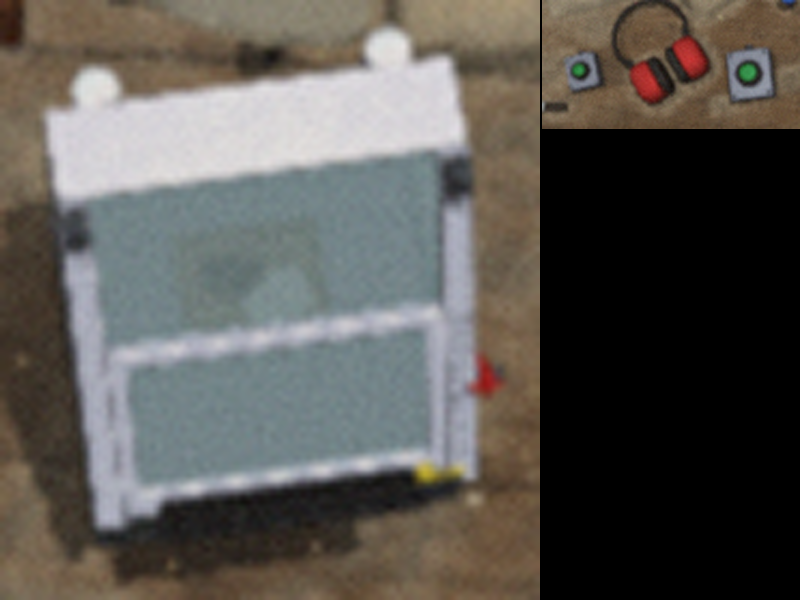

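Box A (260,218) has the larger button (about 30 mm across at 9 px) and a 50 mm body, so it fits 80x70x50. B (182,217) is about 35 mm high and smaller, a decoy. The crop shows the black lip along the window's bottom edge, the yellow pointer near (445,472) in the crop, which is about (379,184), and the red mark tip near (470,388), about (383.5,169.5).

Run:
```python
from h import *
P=np.load("P.npy")[...,:3]
pts=np.concatenate([P[138:178,330:372].reshape(-1,3)])
for _ in range(6):
    c=pts.mean(0); n=np.linalg.svd(pts-c,full_matrices=False)[2][2]; n*=np.sign(n[2])
    r=(pts-c)@n; pts=pts[abs(r)<max(3,1.5*r.std())]
print("n",n.round(3),"c",c.round(1),"yaw",np.degrees(np.arctan2(-n[1],-n[0])).round(2),"tilt",np.degrees(np.arccos(n[2])).round(1),r.std())
# image edges of roof/slope: window bottom rail in full px
for (u,v) in((305+135/6,105+490/6),(305+430/6,105+455/6),(305+45/6,105+112/6),(305+450/6,105+60/6),(305+95/6,105+530/6),(305+475/6,105+478/6)):
    K,V=cal("top");Vi=np.linalg.inv(V);ray=Vi[:3,:3]@[(u-K[0,2])/K[0,0],(v-K[1,2])/K[1,1],1];o=Vi[:3,3]
    t=((c-o)@n)/(ray@n); print((o+t*ray).round(0), "z241:",(o+(241-o[2])/ray[2]*ray).round(0))
im=cv2.imread("pics/side0.png"); hsv=cv2.cvtColor(im,cv2.COLOR_BGR2HSV)
g=cv2.inRange(hsv,(45,90,50),(85,255,255)); k,l,st,ce=cv2.connectedComponentsWithStats(g[170:210,260:310]); print(st[1:],ce[1:]+[260,170])
print(w2px("side",[482,377,70]),w2px("side",[495,657,50]))
cv2.imwrite("pics/crop2.png",cv2.resize(im[145:265,260:420],None,fx=5,fy=5,interpolation=cv2.INTER_CUBIC))
K,V=cal("wrist");print(K,np.linalg.inv(V).round(3))
```

```text
n [-0.658 -0.077  0.749] c [664.1  63.6 180.8] yaw 6.69 tilt 41.5 1.6275611484373167
[579. 141. 114.] z241: [555. 144. 241.]
[595. -28. 111.] z241: [569. -10. 241.]
[751. 185. 270.] z241: [761. 185. 241.]
[774. -27. 268.] z241: [784. -32. 241.]
[559. 164.  99.] z241: [535. 165. 241.]
[583. -55.  98.] z241: [557. -33. 241.]
[[22 11  8  6 38]] [[285.26315789 183.21052632]]
(np.float64(286.12693490637764), np.float64(181.97162401007668)) (np.float64(286.5343125054612), np.float64(161.30899770823493))
[[309.70691629   0.         317.96792091]
 [  0.         309.70691629 200.02787283]
 [  0.           0.           1.        ]] [[ 3.46000e-01  8.94000e-01  2.84000e-01  1.78017e+02]
 [ 9.38000e-01 -3.29000e-01 -1.07000e-01  7.06673e+02]
 [-2.00000e-03  3.03000e-01 -9.53000e-01  3.72380e+02]
 [ 0.00000e+00  0.00000e+00  0.00000e+00  1.00000e+00]]
```

View pics/crop2.png

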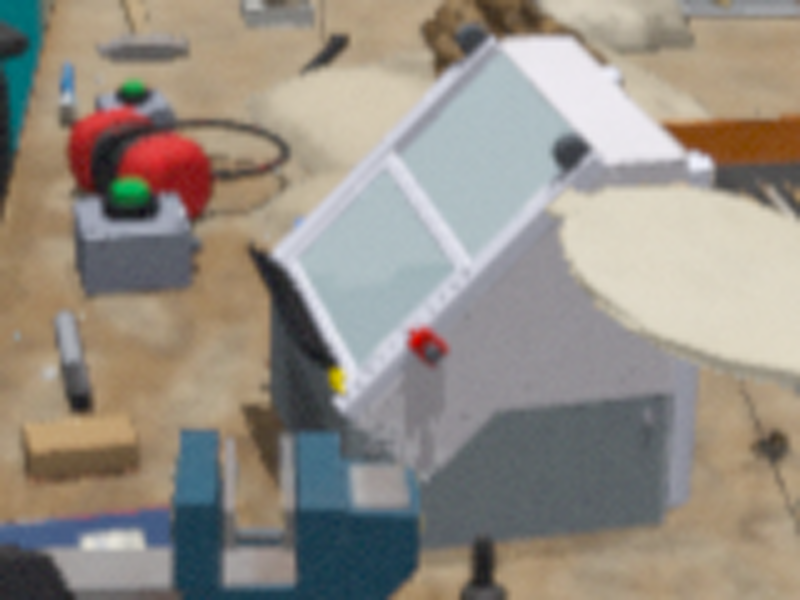

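The pictures agree: black lip from (253,250) to (335,365) in the side crop, yellow pointer at (338,380), red mark at (425,345). Cabinet yaw is about 6.2° and the lip's front edge is near (553,57,124). The button is at (482,377,70) and projects to (286,182) against (285,183) seen. The tool stays vertical, so I'll shut the fingers, turn them to the cabinet and go over.

Emit:
jog_arm(
  hand=0,
  series=[
    [[-0.4,-1,0],-0.87],
    [[-0.4,-1,0],-0.87],
    [[-0.4,-1,0],-0.87],
    [[-0.4,-1,0],-0.87],
    [[-0.4,-1,0],-0.87],
    [[-0.4,-1,0],0],
    [[-0.4,-1,0],0],
    [[-0.4,-1,0],0],
  ],
)

```text
time: 0.9
tool_pos: [303.7, 517.2, 231.2]
tool_rot: [-0.159, 3.137, -0.0]
wrist_force: [-0.1, -0.7, 0.0]
width: 0.2
finger_force: 0.0
```

Emit:
jog_arm(
  series=[
    [[-0.4,-1,0],0],
    [[-0.4,-1,0],0],
    [[-0.4,-1,0],0],
    [[-0.4,-1,0],0],
    [[-0.4,-1,0],0],
    [[-0.4,-1,0],0],
    [[-0.4,-1,0],0],
    [[-0.4,-1,0],0],
  ],
)

```text
time: 1.7
tool_pos: [383.6, 364.5, 231.3]
tool_rot: [-0.159, 3.137, 0.0]
wrist_force: [0.9, 0.4, 0.2]
width: -0.2
finger_force: 0.0
```

Emit:
jog_arm(
  series=[
    [[0,-1,0],0],
    [[0,-1,0],0],
    [[0,-1,0],0],
    [[0,-1,0],0],
    [[0,-1,0],0],
    [[0,-1,0],0],
    [[0,-1,0],0],
    [[0,-1,0],0],
  ],
)

```text
time: 2.5
tool_pos: [399.4, 205.4, 231.4]
tool_rot: [-0.159, 3.137, 0.0]
wrist_force: [0.8, -0.7, 1.0]
width: 0.6
finger_force: 0.0
```

Emit:
jog_arm(
  series=[
    [[-0.6,-1,0],0],
    [[-0.6,-1,0],0],
    [[-0.6,-1,0],0],
    [[-0.6,-1,0],0],
    [[-0.6,-1,0],0],
    [[-0.6,-1,0],0],
    [[-0.6,-1,0],0],
    [[-0.6,-1,0],0],
  ],
)

```text
time: 3.3
tool_pos: [511.6, 56.0, 231.4]
tool_rot: [-0.159, 3.137, -0.0]
wrist_force: [0.2, 0.7, -0.3]
width: 0.0
finger_force: 0.0
```

```bash
cat >> h.py <<'E'
def fray(u,v,K,V):
    x,y=(u-K[0,2])/K[0,0],(v-K[1,2])/K[1,1]; r=np.hypot(x,y); d=np.r_[np.sin(r)*np.array([x,y])/r,np.cos(r)]
    Vi=np.linalg.inv(V); return Vi[:3,3],Vi[:3,:3]@d
def fpt(u,v,D,K,V):  # D depth along the axis
    o,d=fray(u,v,K,V); return o+d*D/(V[2,:3]@d)
def wrist(name):
    K,V=cal("wrist"); im,d=robot.grab_frame("wrist"); cv2.imwrite(f"pics/{name}.png",im[...,::-1]); np.savez(name+".npz",d=d,K=K,V=V); return im,d,K,V
E
python3 - <<'E'
from h import *
wrist("w1"); s=robot.observe(); print(s["tool_pos"],s["time"])
E
```

```text
[514.43415284  52.0066253  231.71912065] 3.35
```

View pics/w1.png

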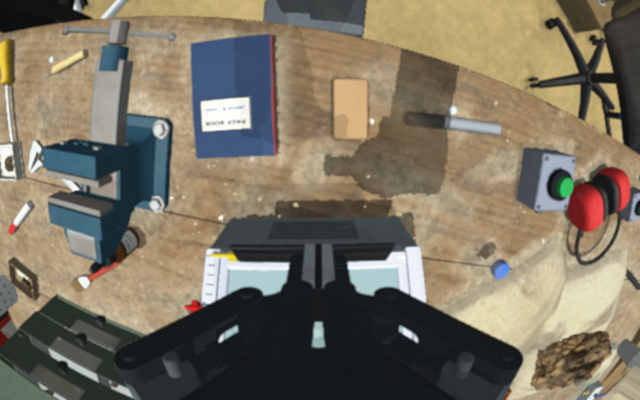

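The wrist view (forward is down in the picture) shows the black lip from (228,250) to (395,255), the pointer at (225,256), the red mark at (193,306) and the fingertips at (317,245). Next I measure the lip and pointer from depth.

Run:
```python
from h import *
z=np.load("w1.npz");d,K,V=z["d"],z["K"],z["V"]
for u in(260,280,360,380):
    print(u,[ (v,)+tuple(fpt(u,v,d[v,u],K,V).round(0).astype(int)) for v in range(236,272,3)])
im=cv2.imread("pics/w1.png")
hsv=cv2.cvtColor(im,cv2.COLOR_BGR2HSV)
for nm,lo,hi in(("yel",(22,150,120),(34,255,255)),("red",(0,150,80),(6,255,255))):
    m=cv2.inRange(hsv,lo,hi); m[:235]=0;m[330:]=0;m[:,:185]=0;m[:,260:]=0
    vs,us=np.nonzero(m); print(nm,us.min(),us.max(),vs.min(),vs.max()); 
    W=np.array([fpt(u,v,d[v,u],K,V) for u,v in zip(us,vs)]); print(np.median(W,0),W.min(0),W.max(0), fpt(us.min() if nm=="yel" else us.max(),int(vs[us==(us.min() if nm=="yel" else us.max())].mean()),d[int(vs[us==(us.min() if nm=="yel" else us.max())].mean()),us.min() if nm=="yel" else us.max()],K,V))
cv2.imwrite("pics/crop3.png",cv2.resize(im[225:330,175:275],None,fx=5.7,fy=5.7,interpolation=cv2.INTER_CUBIC))
```

```text
260 [(236, np.int64(584), np.int64(-3), np.int64(57)), (239, np.int64(584), np.int64(-1), np.int64(66)), (242, np.int64(583), np.int64(0), np.int64(74)), (245, np.int64(560), np.int64(9), np.int64(127)), (248, np.int64(563), np.int64(9), np.int64(128)), (251, np.int64(567), np.int64(9), np.int64(126)), (254, np.int64(570), np.int64(9), np.int64(126)), (257, np.int64(576), np.int64(8), np.int64(121)), (260, np.int64(584), np.int64(7), np.int64(113)), (263, np.int64(590), np.int64(6), np.int64(108)), (266, np.int64(593), np.int64(6), np.int64(109)), (269, np.int64(595), np.int64(6), np.int64(110))]
280 [(236, np.int64(581), np.int64(20), np.int64(59)), (239, np.int64(580), np.int64(21), np.int64(68)), (242, np.int64(581), np.int64(22), np.int64(75)), (245, np.int64(558), np.int64(27), np.int64(128)), (248, np.int64(560), np.int64(27), np.int64(128)), (251, np.int64(565), np.int64(27), np.int64(126)), (254, np.int64(567), np.int64(27), np.int64(126)), (257, np.int64(574), np.int64(27), np.int64(120)), (260, np.int64(580), np.int64(26), np.int64(115)), (263, np.int64(587), np.int64(26), 
[... 1033 characters left out ...]
17), np.int64(125)), (254, np.int64(561), np.int64(118), np.int64(123)), (257, np.int64(566), np.int64(120), np.int64(119)), (260, np.int64(573), np.int64(123), np.int64(112)), (263, np.int64(577), np.int64(124), np.int64(110)), (266, np.int64(580), np.int64(124), np.int64(110)), (269, np.int64(583), np.int64(125), np.int64(112))]
yel 212 236 252 260
[585.6972232  -25.65352356 108.685307  ] [434.83369186 -43.89539791 103.58862624] [589.83235505  48.06968607 373.51339428] [586.57070499 -43.89539791 107.68864012]
red 185 200 301 313
[626.25318095 -53.35474387 147.10543565] [504.04216478 -62.63465836 137.05173225] [634.95968393  13.41013815 294.56405473] [625.54427713 -46.68007673 146.56669396]
```

View pics/crop3.png

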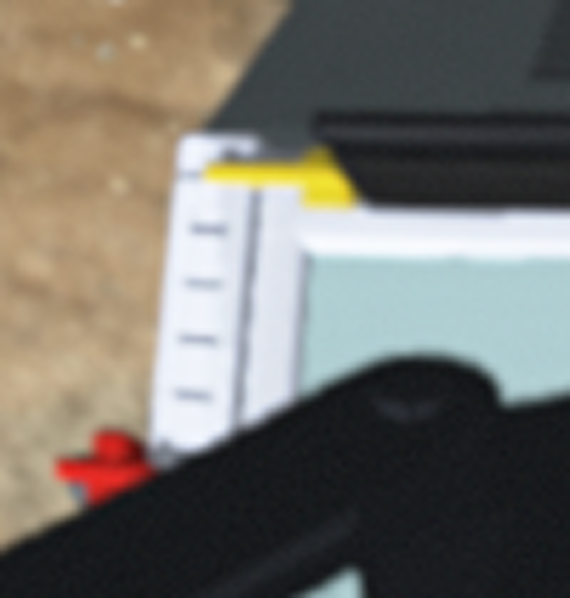

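Pointer tip is at (587,-44,107) and mark tip at (625.5,-47,146.5), so about 55 mm of travel is needed. The lip's lower front edge is near (554.5,57,128). I'll lower in front of the lip so the tips are about 17 mm below its edge.

Emit:
jog_arm(
  series=[
    [[-0.06,0,0.76],0],
    [[-0.06,0,0.76],0],
    [[-0.06,0,0.76],0],
    [[-0.06,0,0.76],0],
    [[-0.06,0,0.76],0],
    [[-0.06,0,0.76],0],
    [[-0.06,0,0.76],0],
    [[-0.06,0,0.76],0],
  ],
)

```text
time: 4.15
tool_pos: [520.8, 58.2, 109.3]
tool_rot: [-0.159, 3.137, -0.0]
wrist_force: [0.3, -0.2, -0.0]
width: -0.3
finger_force: 0.0
```

Emit:
jog_arm(
  series=[
    [[-0.15,0,0],0],
    [[-0.15,0,0],0],
    [[-0.15,0,0],0],
    [[-0.15,0,0],0],
    [[-0.1,0,0],0],
    [[-0.1,0,0],0],
    [[0,0,0],0],
    [[0,0,0],0],
  ],
)

```text
time: 4.95
tool_pos: [536.6, 60.2, 109.8]
tool_rot: [0.161, -3.137, -0.0]
wrist_force: [0.3, 0.2, 0.3]
width: -0.1
finger_force: 0.0
```

Run:
```python
from h import *
wrist("w2"); s=robot.observe(); print(s["tool_pos"],s["wrist_force"],s["time"])
im=cv2.imread("pics/w2.png")
cv2.imwrite("pics/w2c.png",cv2.resize(im[180:400,120:420],None,fx=2.6,fy=2.6,interpolation=cv2.INTER_CUBIC))
```

```text
[536.48074909  60.22143899 109.71906192] [-0.01327575 -0.66414192 -1.33127267] 5.0
```

View pics/w2c.png

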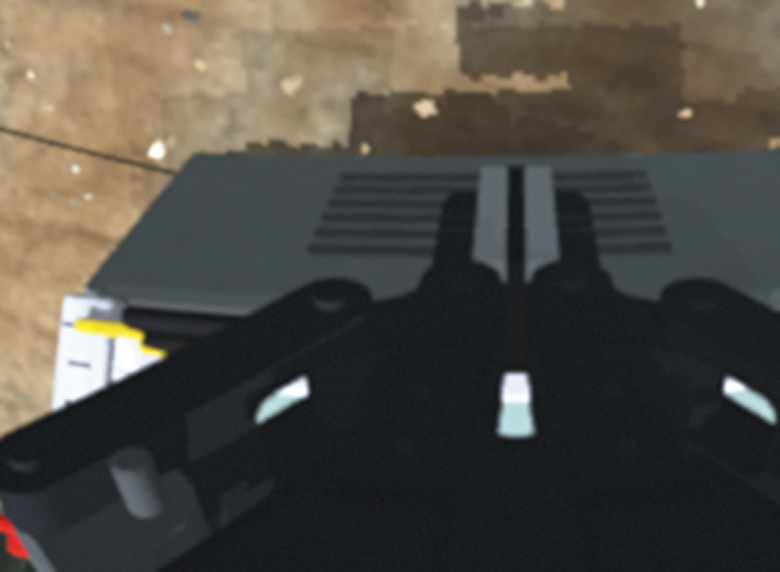

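The fingers are in front of the lip with their tips below it (grey fingertips at crop (495,170)–(540,170)). The pointer is at crop (85,325). I'll move in to contact.

Emit:
jog_arm(
  series=[
    [[-0.05,0,0],0],
    [[-0.05,0,0],0],
    [[-0.05,0,0],0],
    [[-0.05,0,0],0],
    [[-0.05,0,0],0],
    [[-0.05,0,0],0],
    [[-0.05,0,0],0],
    [[-0.05,0,0],0],
  ],
)

```text
time: 5.8
tool_pos: [541.9, 60.7, 109.4]
tool_rot: [0.161, -3.132, 0.001]
wrist_force: [-6.5, -0.4, 6.1]
width: -0.1
finger_force: 3.3
```

Emit:
jog_arm(
  series=[
    [[-0.05,0,0],0],
    [[-0.05,0,0],0],
    [[-0.05,0,-0.05],0],
    [[-0.05,0,-0.05],0],
    [[-0.05,0,-0.05],0],
    [[-0.05,0,-0.05],0],
    [[0,0,0],0],
    [[0,0,0],0],
  ],
)

```text
time: 6.6
tool_pos: [545.1, 61.1, 112.7]
tool_rot: [0.161, -3.126, 0.001]
wrist_force: [-8.9, -0.4, 4.0]
width: 0.1
finger_force: 4.1
```

Emit:
jog_arm(
  series=[
    [[-0.15,0,-0.15],0],
    [[-0.15,0,-0.15],0],
    [[-0.15,0,-0.15],0],
    [[-0.15,0,-0.15],0],
    [[-0.15,0,-0.15],0],
    [[-0.15,0,-0.15],0],
    [[-0.15,0,-0.15],0],
    [[0,0,0],0],
  ],
)

```text
time: 7.4
tool_pos: [566.3, 63.5, 133.9]
tool_rot: [0.161, -3.127, 0.001]
wrist_force: [-8.3, -0.6, 5.3]
width: -0.2
finger_force: 4.4
```

```bash
cat >> h.py <<'E'
def tips(tag):
    im,d,K,V=wrist(tag); hsv=cv2.cvtColor(im,cv2.COLOR_RGB2HSV); out={}
    for nm,lo,hi in(("yel",(22,150,100),(34,255,255)),("red",(0,170,80),(6,255,255))):
        m=cv2.inRange(hsv,lo,hi); vs,us=np.nonzero(m)
        W=np.array([fpt(u,v,d[v,u],K,V) for u,v in zip(us,vs)]).reshape(-1,3)
        ok=(W[:,0]>570)&(W[:,0]<680)&(W[:,1]>-75)&(W[:,1]<0)&(W[:,2]>95)&(W[:,2]<200)
        W=W[ok];us=us[ok];vs=vs[ok]
        if len(W)<3: print(nm,"none",len(W)); continue
        e=np.array([np.cos(.105),np.sin(.105),1])/np.sqrt(2); lat=np.array([-np.sin(.105),np.cos(.105),0])
        print(nm,len(W),"px",us.min(),us.max(),vs.min(),vs.max(),"med",np.median(W,0).round(1),"slope med/min/max",np.median(W@e).round(1),(W@e).min().round(1),(W@e).max().round(1),"lat",(W@lat).min().round(1),(W@lat).max().round(1))
    s=robot.observe(); print(s["tool_pos"].round(1) if hasattr(s["tool_pos"],"round") else s["tool_pos"],s["wrist_force"],s["time"])
E
python3 - <<'E'
from h import *
tips("w3")
im=cv2.imread("pics/w3.png")
cv2.imwrite("pics/w3c.png",cv2.resize(im[200:400,100:330],None,fx=3,fy=3,interpolation=cv2.INTER_CUBIC))
E
```

```text
yel 151 px 147 182 297 309 med [610.3 -29.2 133.3] slope med/min/max 521.4 519.0 526.4 lat -105.3 -73.3
red 319 px 116 138 316 338 med [627.  -52.  147.4] slope med/min/max 541.1 534.0 548.6 lat -128.4 -109.0
[566.3  63.6 133.9] [-9.31277421 -0.78671522  5.97439241] 7.45
```

View pics/w3c.png

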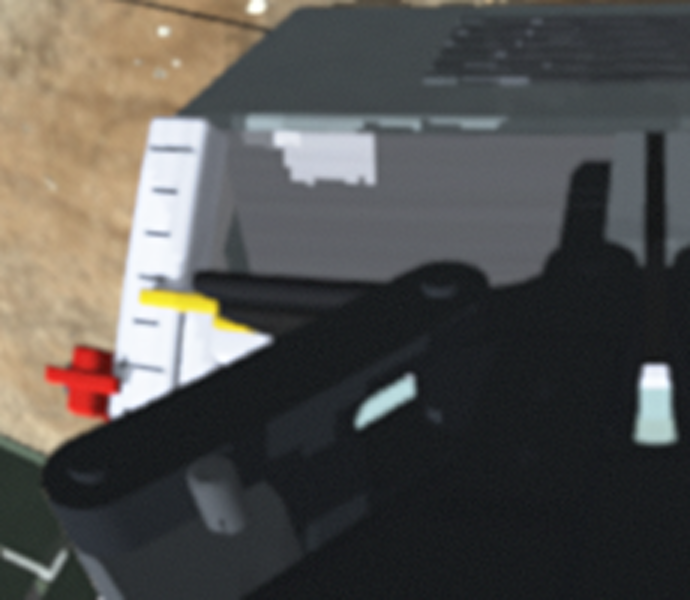

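The pointer tip is at crop (143,297), which is px (147.7,299), and the mark finger's tip is at crop (118,382), px (139.3,327.3). About 18 mm remain, so I'll push about 13 mm of slope next.

Emit:
jog_arm(
  series=[
    [[-0.1,0,-0.1],0],
    [[-0.1,0,-0.1],0],
    [[-0.1,0,-0.1],0],
    [[-0.1,0,-0.1],0],
    [[-0.06,0,-0.06],0],
    [[0,0,0],0],
    [[0,0,0],0],
    [[0,0,0],0],
  ],
)

```text
time: 8.25
tool_pos: [575.1, 64.5, 142.9]
tool_rot: [0.161, -3.126, 0.001]
wrist_force: [-8.6, 0.3, 4.7]
width: 0.3
finger_force: 4.5
```

```bash
cat >> h.py <<'E'
E_=np.array([np.cos(.105),np.sin(.105),1])/np.sqrt(2)
def ends(tag):
    im=cv2.imread(f"pics/{tag}.png"); z=np.load(tag+".npz"); d,K,V=z["d"],z["K"],z["V"]; hsv=cv2.cvtColor(im,cv2.COLOR_BGR2HSV)
    for nm,lo,hi in(("yel",(22,150,100),(34,255,255)),("red",(0,170,80),(6,255,255))):
        m=cv2.inRange(hsv,lo,hi); k,l,st,ce=cv2.connectedComponentsWithStats(m[200:,100:320])
        i=1+np.argmax(st[1:,4]); vs,us=np.nonzero(l==i); vs+=200; us+=100
        for u in range(us.min(),us.max()+1) if nm=="red" else range(us.min(),us.min()+8):
            c=vs[us==u]; W=np.array([fpt(u,v,d[v,u],K,V) for v in c]); print(nm,u,c.min(),c.max(),"slope",(W@E_).min().round(1),np.median(W@E_).round(1),(W@E_).max().round(1),"w",np.median(W,0).round(1))
E
python3 - <<'E'
from h import *
tips("w4"); ends("w4")
im=cv2.imread("pics/w4.png")
cv2.imwrite("pics/w4c.png",cv2.resize(im[270:380,80:200],None,fx=5,fy=5,interpolation=cv2.INTER_CUBIC))
E
```

```text
yel 158 px 147 183 297 309 med [619.  -29.  142.2] slope med/min/max 533.9 531.5 538.8 lat -105.4 -73.2
red 316 px 118 140 297 320 med [627.3 -51.9 147.3] slope med/min/max 541.4 533.8 548.7 lat -127.9 -109.5
[575.1  64.6 142.9] [-8.92307085  0.21396098  4.77654504] 8.3
yel 147 298 300 slope 533.2 533.9 534.6 w [620.  -40.  142.7]
yel 148 297 301 slope 532.4 534.5 558.0 w [619.5 -39.5 142. ]
yel 149 297 301 slope 532.3 533.6 534.9 w [620.7 -39.3 141.4]
yel 150 297 301 slope 532.3 533.5 534.7 w [620.3 -38.3 141.6]
yel 151 297 301 slope 532.1 533.3 534.8 w [620.7 -38.  140.9]
yel 152 297 301 slope 532.0 533.4 534.8 w [620.  -36.7 141.5]
yel 153 297 302 slope 532.0 533.6 535.1 w [619.7 -35.8 142.2]
yel 154 297 302 slope 531.8 533.6 534.9 w [619.5 -35.2 141.8]
red 118 305 307 slope 540.7 541.4 542.2 w [627.7 -62.4 147.5]
red 119 304 308 slope 540.0 541.3 542.6 w [627.6 -61.5 147.7]
red 120 304 308 slope 539.7 541.1 542.4 w [627.8 -60.8 147.6]
red 121 305 308 slope 540.3 541.4 542.3 w [627.8 -60.  147.4]
red 122 305 309 slope 540.2 541.6 543.0 w [627.8 -58.8 147.6]
red 123 305 309 slope 5
[... 392 characters left out ...]
626.6 -53.  148. ]
red 130 297 319 slope 533.8 541.4 548.5 w [626.4 -52.2 147.7]
red 131 298 319 slope 534.4 541.6 548.3 w [627.2 -51.8 147.3]
red 132 298 319 slope 534.6 541.5 548.2 w [626.9 -51.  147.3]
red 133 298 320 slope 534.4 541.8 548.6 w [626.7 -50.4 147.2]
red 134 298 320 slope 534.1 541.5 548.5 w [626.9 -49.9 147.1]
red 135 299 320 slope 534.6 541.8 548.4 w [626.7 -49.6 146.9]
red 136 299 320 slope 534.5 541.8 548.2 w [626.7 -49.8 146. ]
red 137 300 312 slope 534.7 539.2 542.6 w [626.5 -49.7 142.8]
red 138 300 311 slope 534.5 538.5 542.4 w [626.9 -48.2 143.1]
red 139 306 310 slope 539.1 540.4 541.7 w [625.7 -45.2 146.7]
red 140 307 310 slope 539.7 540.6 541.6 w [626.  -44.6 146.6]
```

View pics/w4c.png

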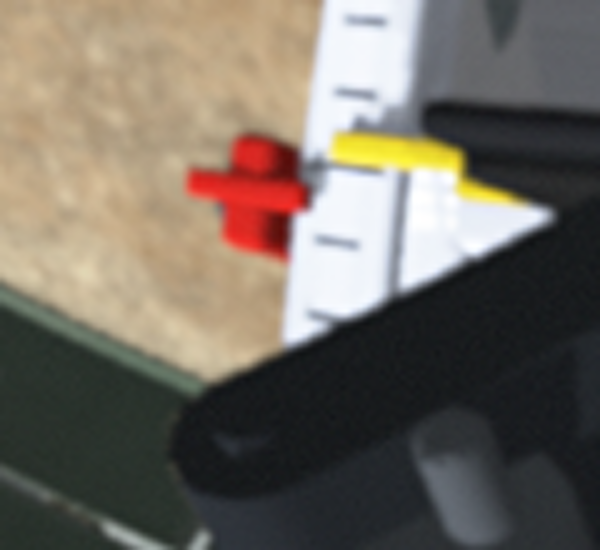

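The numbers show the pointer at slope 533.6 and the mark at 540.6, so 7.0 mm remain. The tick marks in the crop give the same (51 px at 7.3 px/mm).

Emit:
jog_arm(
  series=[
    [[-0.08,0,-0.08],0],
    [[-0.08,0,-0.08],0],
    [[-0.06,0,-0.06],0],
    [[-0.03,0,-0.03],0],
    [[0,0,0],0],
    [[0,0,0],0],
    [[0,0,0],0],
    [[0,0,0],0],
  ],
)

```text
time: 9.1
tool_pos: [580.0, 65.1, 147.8]
tool_rot: [0.161, -3.126, 0.001]
wrist_force: [-9.0, -0.9, 4.9]
width: 0.2
finger_force: 4.5
```

Run:
```python
from h import *
tips("w5"); ends("w5")
```

```text
yel 152 px 147 183 297 309 med [623.8 -27.5 147.1] slope med/min/max 540.8 538.5 545.6 lat -105.7 -73.0
red 315 px 119 142 288 311 med [627.3 -51.9 147.5] slope med/min/max 541.6 534.1 548.9 lat -128.4 -108.8
[580.   65.1 147.8] [-9.12005084 -0.27631773  3.49778074] 9.15
yel 147 297 300 slope 539.5 540.4 541.2 w [625.2 -40.  146.6]
yel 148 297 300 slope 539.3 540.3 541.5 w [624.5 -39.1 146.8]
yel 149 297 300 slope 539.2 540.2 541.2 w [624.7 -38.4 146.8]
yel 150 297 300 slope 539.1 540.2 541.1 w [624.4 -37.4 147.1]
yel 151 297 300 slope 539.1 540.1 541.0 w [624.3 -36.7 146.8]
yel 152 297 301 slope 539.0 541.0 564.9 w [624.5 -36.1 147.1]
yel 153 297 301 slope 539.0 540.1 541.5 w [624.7 -35.4 146.5]
yel 154 297 301 slope 538.8 540.0 541.4 w [624.4 -34.5 147.2]
red 119 295 297 slope 540.9 541.4 542.2 w [627.7 -62.  148.2]
red 120 294 298 slope 539.9 541.3 542.7 w [628.4 -62.3 147.3]
red 121 294 298 slope 539.8 541.1 542.7 w [627.6 -61.3 147.1]
red 122 294 298 slope 539.7 541.0 542.4 w [627.9 -60.2 147.1]
red 123 295 299 slope 540.5 541.7 543.0 w [627.4 -58.7 148.3]
red 124 295 299 slope 
[... 455 characters left out ...]
627.  -52.6 147.9]
red 132 288 309 slope 534.4 541.8 548.5 w [626.8 -51.5 147.7]
red 133 288 310 slope 534.5 542.1 548.9 w [626.8 -51.  147.5]
red 134 288 310 slope 534.4 541.8 548.8 w [627.4 -50.5 147.3]
red 135 288 310 slope 534.1 542.0 548.6 w [626.7 -50.1 147.3]
red 136 289 311 slope 534.5 542.3 548.9 w [627.4 -49.9 146.8]
red 137 289 311 slope 534.4 542.3 548.7 w [627.  -49.8 146. ]
red 138 290 303 slope 534.8 539.9 543.4 w [626.4 -49.  144.5]
red 139 290 301 slope 534.7 539.0 542.8 w [626.1 -47.  145.2]
red 140 296 300 slope 539.5 540.7 541.9 w [625.7 -45.2 147.1]
red 141 297 300 slope 540.2 541.0 541.9 w [625.5 -44.2 147.7]
red 142 298 299 slope 540.5 540.8 541.1 w [625.8 -43.8 147.1]
```

Level within about 0.5 mm (pointer 540.3, mark 540.9). I'll withdraw straight back and check.

Emit:
jog_arm(
  series=[
    [[0.1,0,0],0],
    [[0.2,0,0],0],
    [[0.5,0,0],0],
    [[0.8,0,0],0],
    [[0.8,0,0],0],
    [[0.4,0,0],0],
    [[0,0,0],0],
    [[0,0,0],0],
  ],
)

```text
time: 9.95
tool_pos: [531.1, 59.7, 149.3]
tool_rot: [-0.161, 3.135, 0.0]
wrist_force: [1.0, 0.8, 0.2]
width: -0.0
finger_force: 0.0
```

Run:
```python
from h import *
tips("w6"); ends("w6")
```

```text
yel none 0
red none 0
[531.3  59.7 149.3] [0.03127678 1.69440773 0.57876318] 10.0Traceback (most recent call last):
  File "<stdin>", line 2, in <module>
  File "h.py", line 32, in ends
    i=1+np.argmax(st[1:,4]); vs,us=np.nonzero(l==i); vs+=200; us+=100
        ~~~~~~~~~^^^^^^^^^^
    return _wrapfunc(a, 'argmax', axis=axis, out=out, **kwds)
    return bound(*args, **kwds)
ValueError: attempt to get argmax of an empty sequence
```

Emit:
jog_arm(
  series=[
    [[0,0.3,-0.6],0],
    [[0,0.3,-0.6],0],
    [[0,0.3,-0.6],0],
    [[0,0.3,-0.6],0],
    [[0,0.3,-0.6],0],
    [[0,0.3,-0.6],0],
    [[0,0.3,0],0],
    [[0,0,0],0],
  ],
)

```text
time: 10.8
tool_pos: [525.5, 102.7, 221.2]
tool_rot: [-0.164, 3.137, 0.001]
wrist_force: [0.1, 0.9, -0.2]
width: -0.0
finger_force: 0.0
```

Run:
```python
from h import *
tips("w7"); ends("w7")
im=cv2.imread("pics/w7.png")
cv2.imwrite("pics/w7c.png",cv2.resize(im[230:350,100:250],None,fx=4,fy=4,interpolation=cv2.INTER_CUBIC))
```

```text
yel 66 px 157 179 293 300 med [623.7 -26.7 147. ] slope med/min/max 540.6 538.6 545.4 lat -104.8 -73.3
red 143 px 137 152 287 302 med [627.4 -52.3 147.5] slope med/min/max 541.8 534.8 548.9 lat -129.0 -109.9
[525.2 101.8 220.7] [-0.48375551  0.51056438 -0.47276589] 10.85
yel 157 293 294 slope 539.8 540.3 540.8 w [625.  -39.4 146.6]
yel 158 293 294 slope 539.7 540.2 540.7 w [624.7 -38.3 146.7]
yel 159 293 294 slope 539.6 540.1 540.6 w [624.5 -37.1 146.7]
yel 160 293 295 slope 539.6 540.4 541.5 w [625.1 -35.9 146.6]
yel 161 293 295 slope 539.5 540.3 541.2 w [624.6 -35.  146.7]
yel 162 293 295 slope 539.4 540.3 541.2 w [624.1 -33.7 147. ]
yel 163 293 295 slope 539.2 540.3 541.3 w [623.5 -32.3 147.4]
yel 164 293 295 slope 539.3 540.0 541.2 w [623.9 -31.1 147.3]
red 137 291 293 slope 540.3 541.0 542.4 w [628.  -62.6 146.9]
red 138 291 293 slope 540.2 541.1 542.2 w [627.9 -61.3 147.3]
red 139 291 293 slope 540.0 541.1 542.4 w [626.9 -59.6 147.9]
red 140 291 294 slope 539.9 541.3 542.9 w [627.9 -59.1 147.2]
red 141 291 294 slope 539.8 541.3 542.6 w [627.5 -57.9 147.1]
red 142 291 299 slope 539.6 543.2 547.5 w [630.5 -56.3 148.8]
red 143 290 300 slope 538.4 543.2 548.1 w [629.2 -55.2 148.8]
red 144 287 300 slope 535.1 542.0 547.9 w [626.8 -54.2 147.9]
red 145 287 301 slope 535.1 542.2 548.9 w [628.  -52.6 148.1]
red 146 287 301 slope 535.0 542.0 548.5 w [627.9 -52.  147.5]
red 147 287 301 slope 534.8 541.9 548.3 w [627.5 -50.8 147.6]
red 148 287 302 slope 534.8 542.3 548.6 w [627.8 -50.3 146.9]
red 149 288 302 slope 535.1 542.6 548.7 w [628.  -49.8 146.5]
red 150 288 296 slope 535.0 539.7 542.7 w [626.7 -49.6 144.1]
red 151 291 295 slope 537.3 540.7 542.6 w [626.5 -46.  147.4]
red 152 293 294 slope 540.5 541.0 541.4 w [625.5 -44.6 147.7]
```

View pics/w7c.png

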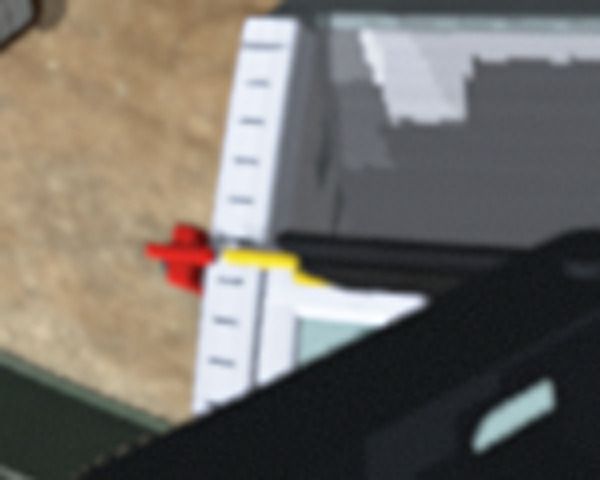

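The pointer (230,258) and mark (210,256) line up after release. On to the button at (482,377,70).

Emit:
jog_arm(
  series=[
    [[0.05,0.87,0],0],
    [[0.05,0.87,0],0],
    [[0.05,0.87,0],0],
    [[0.05,0.87,0],0],
    [[0.05,0.87,0],0],
    [[0.05,0.87,0],0],
    [[0.05,0.87,0],0],
    [[0.05,0.87,0],0],
  ],
)

```text
time: 11.65
tool_pos: [502.8, 238.8, 219.9]
tool_rot: [0.16, -3.136, 0.002]
wrist_force: [-0.5, 0.1, 0.2]
width: -0.3
finger_force: 0.0
```

Emit:
jog_arm(
  series=[
    [[0.05,0.87,0.3],0],
    [[0.05,0.87,0.3],0],
    [[0.05,0.87,0.3],0],
    [[0.05,0.87,0.3],0],
    [[0.05,0.87,0.3],0],
    [[0.05,0.87,0.3],0],
    [[0.05,0.87,0.3],0],
    [[0.05,0.87,0.3],0],
  ],
)

```text
time: 12.45
tool_pos: [480.8, 378.1, 172.3]
tool_rot: [-0.161, 3.137, -0.0]
wrist_force: [0.8, 0.0, -0.5]
width: -0.3
finger_force: 0.0
```

Run:
```python
from h import *
im,d,K,V=wrist("w8"); hsv=cv2.cvtColor(im,cv2.COLOR_RGB2HSV)
m=cv2.inRange(hsv,(45,90,50),(85,255,255)); k,l,st,ce=cv2.connectedComponentsWithStats(m)
for i in range(1,k):
    if st[i,4]>40:
        vs,us=np.nonzero(l==i); W=np.array([fpt(u,v,d[v,u],K,V) for u,v in zip(us,vs)]); W=W[W[:,2]>np.median(W[:,2])-3]; print(st[i],np.median(W,0),W.min(0),W.max(0))
s=robot.observe();print(s["tool_pos"],s["time"])
```

```text
[301 181  35  35 940] [479.95157908 377.93510529  71.33858885] [404.15048677 364.98642681  68.19240354] [493.80120959 392.30118591 314.50688829]
[546 219  15  18 192] [493.71923447 656.04605251  50.42683854] [485.00265808 648.47348259  47.08873255] [503.68528378 667.99142955  51.94085446]
[479.28023528 382.11657533 171.57357905] 12.5
```

The button centre is at (480,378), top z 71. I'll descend, press and check the force.

Emit:
jog_arm(
  series=[
    [[0,-0.1,0.57],0],
    [[0,-0.08,0.57],0],
    [[0,0,0.57],0],
    [[0,0,0.57],0],
    [[0,0,0.57],0],
    [[0,0,0.57],0],
    [[0,0,0.57],0],
    [[0,0,0.57],0],
  ],
)

```text
time: 13.3
tool_pos: [481.5, 373.0, 80.7]
tool_rot: [0.161, -3.137, -0.0]
wrist_force: [-0.7, 0.5, -0.1]
width: -0.1
finger_force: 0.0
```

Emit:
jog_arm(
  series=[
    [[0,0,0.15],0],
    [[0,0,0.15],0],
    [[0,0,0.15],0],
    [[0,0,0.1],0],
    [[0,0,0.1],0],
    [[0,0,0.1],0],
    [[0,0,0],0],
    [[0,0,0],0],
  ],
)

```text
time: 14.1
tool_pos: [481.7, 373.3, 67.1]
tool_rot: [-0.161, 3.137, 0.001]
wrist_force: [-1.1, -0.8, 3.8]
width: -0.0
finger_force: 2.1
```

Emit:
jog_arm(
  series=[
    [[0,0,0.1],0],
    [[0,0,0.1],0],
    [[0,0,0.1],0],
    [[0,0,0.1],0],
    [[0,0,0.05],0],
    [[0,0,0],0],
    [[0,0,0],0],
    [[0,0,0],0],
  ],
)

```text
time: 14.9
tool_pos: [481.9, 373.3, 65.2]
tool_rot: [-0.16, 3.137, 0.001]
wrist_force: [-9.7, -7.5, 54.6]
width: 0.3
finger_force: 27.1
```

It has bottomed (65.2 mm, 6 mm below the top, with the force risen steeply). I'll lift off and go clear.

Emit:
jog_arm(
  series=[
    [[0,0,-0.4],0],
    [[0,0,-0.6],0],
    [[0,0,-0.8],0],
    [[0,0,-0.8],0],
    [[0,0,-0.8],0],
    [[0,0,-0.8],0],
    [[0,0,-0.8],0],
    [[0,0,0],0],
  ],
)

```text
time: 15.7
tool_pos: [482.7, 373.9, 159.6]
tool_rot: [-0.161, 3.134, 0.004]
wrist_force: [0.2, -0.2, -0.2]
width: -0.1
finger_force: 0.0
```

Emit:
jog_arm(
  series=[
    [[0,0,-0.6],0],
    [[0,0,-0.6],0],
    [[0,0,-0.4],0],
    [[0,0,0],0],
    [[0,0,0],0],
    [[0,0,0],0],
    [[0,0,0],0],
    [[0,0,0],0],
  ],
)

```text
time: 16.5
tool_pos: [481.2, 372.8, 189.3]
tool_rot: [0.161, -3.137, 0.001]
wrist_force: [0.8, 0.9, -0.6]
width: -0.1
finger_force: 0.0
```

Run:
```python
from h import *
im,d=robot.grab_frame("side"); cv2.imwrite("pics/side9.png",cv2.resize(im[145:300,250:430],None,fx=3.8,fy=3.8,interpolation=cv2.INTER_CUBIC)[...,::-1])
s=robot.observe();print(s["tool_pos"],s["wrist_force"],s["time"])
```

```text
[481.30606828 372.89382314 189.34868874] [-0.26226971  0.1656359   0.47486079] 16.55
```

View pics/side9.png

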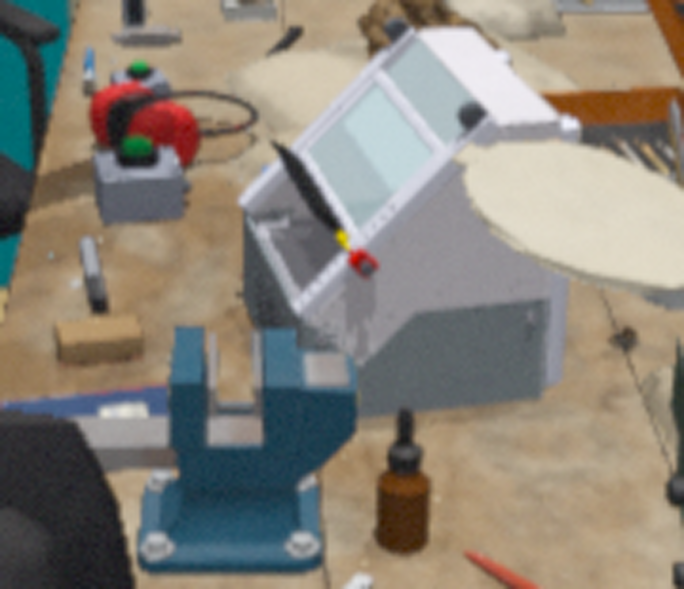

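The window is open with the pointer (343,240) beside the mark (362,262). The button has sprung back at (137,150), the loose things lie as before, and the hand is clear.

```bash
python3 -c "
from workcell import robot; print(robot.close_job())"
```

```text
the job is handed in; nothing more can be done
None
```

The job is handed in: the window was pushed up until the pointer read within about 0.5 mm of the red mark, with the upright fingers on the lip's lower front edge and their tips below it, then the green button was pressed fully down (55 N peak at the wrist), and the hand is clear with nothing else touched.

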